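# Set the isolator, then the selector, of a bench changeover box

### The arm

A 6-joint arm with a two-finger parallel gripper is mounted at the origin on the work surface. World frame = base frame: x ahead of the robot, y to its left, z up, the work surface at z = 0. Lengths are in m, angles in rad, forces in N, time in s.
With the tool pointing down it reaches from about 0.3 to 0.775 m from the base axis. Payload 14.6 kg.
Tool frame: the origin (TCP) lies on the centre line of the jaws, within the pads' length; the fingertips stand 19 mm ahead of it and the grasp point (between the pads) is the TCP; z points along the fingers, x is the direction in which the jaws open and shut, and the axes are right-handed (so a half turn about z gives the same grasp; the last joint's range is limited). The gripper opens to 94 mm and grips with 3 to 60 N. Pads are 16 mm wide; open, the fingers measure 119 mm over their backs; the gripper's body (75 mm by 177 mm) begins 78 mm behind the grasp point.
Start: joints at [-1.381, 0.3, 1.521, -0, 1.321, -0.067], TCP at [0.14, -0.532, 0.224] pointing down, gripper open.
Joint ranges: [-3.03, 3.03], [-0.79, 2.21], [0.23, 2.52], [-1.04, 4.18], [0, 3.07], [-2.55, 2.55]. Speed limits (rad/s): [2.22, 2.22, 2.57, 3.14, 3.14, 3.14].

### API

Orientations are given as [roll, pitch, yaw] about the fixed x, y, z axes, in that order (R = Rz(yaw) Ry(pitch) Rx(roll)).
In Python, from station import ctrl, imaging gives the robot as it stands.
- The arm moves only by the shell command python3 -m handwheel 'ROWS' [OPENING] [FORCE]. ROWS is JSON, a list that holds one entry, the list of rows, each a list of 4 numbers: the shift along the tool's x, y, z in m, then the turn about the tool's z in rad. A call has 1 to 10 rows; each row shifts and turns the pose as measured when the row begins, along the tool's axes as they then stand; what a row does not reach is not made up. A row lasts 1/10 s, in which the tool goes at most 50 mm and 8.59 degrees, less where a joint would pass 70% of its speed; a pose out of reach is approached as far as the arm can. A call is refused whole if a number of a shift passes 0.05 or a number of a turn 0.15, either way. A call with a gripper value outside its range is refused whole. OPENING is the finger opening in m, from 0 to 0.094, set as the call begins (- or left out, the last holds). The fingers move at their own pace and stop on an object; FORCE is the grip in N (left out, the last holds). Time passes only in rows, so rows that do not move let the fingers close. It gives the time, the measured TCP pose, the force and the opening at its end, in the units of the state.
- ctrl.get_obs(): the state, without advancing time (a new reading comes with each control period).
- imaging.camera(name): name is "scene" or "side" or "wrist"; returns the picture (384x512x3 uint8, red, green, blue); there is no depth.
- imaging.camera_model(name): a dict with "camera_matrix" (3x3 intrinsics, pixels), "k1" (the pictures are not rectified: a ray, as slopes to the right and down, at radius r is drawn at 1 + k1 r^2 times it, then the intrinsics apply), "position" and "attitude" of the camera in the world. Camera axes: x right, y up, looking along -z (the intrinsics and any distortion apply to the point x, -y, -z); pixel columns grow to the right and rows downward; lengths in m; the calibration is good to about 2 mm. A picture is of the moment at which its call begins: read the wrist's pose just before it. camera_model takes no time and is no camera call; for the wrist camera it gives the pose at the moment of the call.
- ctrl.hand_in(): hands the job in, once; it reports no verdict.
The state is a dict: "time_s": time; "qpos": joint angles; "joint_vel": joint speeds; "tau": joint torques, N m; "ee_pos": TCP position; "eef_rot": TCP orientation; "force": force on the tool from outside, world axes, zero at the start; "moment": the same for the moment, N m; "grip_width": finger opening in m.
Only numpy, scipy, OpenCV 4.12 (cv2) and the standard library are available. Lean on these libraries where they do the work, as an engineer would, in place of code of your own. Each camera call takes 0.05 s, during which the arm holds its last target. There are 200 camera calls.

### The job

On the grey changeover box, swing the isolator lever (the one with the round post) round towards its stop block until its sprung plunger is pushed fully home; only that draws down the pin locking the other lever. Then swing the selector lever (the one with the flat paddle) to its stop block in the same way. Where the stops stand must be seen or felt: ease each lever up until it comes up against the stop's rubber buffer and no further, never force a lever (25 N is too much), then let go, leaving both plungers fully home and everything else where it was.

Things in the scene. Friction and masses are not known exactly. Their poses are not given: they have to be found in the camera images.
- isolator_axis (a point): point on the isolator lever's vertical pivot axis, 55 mm above the deck of the changeover box (deck 60 mm above the table; box 240 x 480 mm), so level with the middle of the lever's grip. The isolator may be the left or the right of the two levers. z is up; the other axes have no meaning
- isolator_grip (a point): middle of the isolator's grip: an upright round black post, 18 mm diameter, 50 mm tall; the point is 25 mm below its top, 80 mm out from the pivot axis. Its x axis points outwards along the arm. The arm is a steel bar 18 mm wide, its top 28 mm above the deck; the grip reaches from 28 to 78 mm above the deck.
- isolator_lever (a joint): isolator lever angle, rad; starts between 0 and 0.25 and grows anticlockwise seen from above, towards its stop block. Stiff: about 4 N at the grip turns it, and it stays where it is left
- isolator_plunger (a joint): isolator's sprung steel plunger, 10 mm round, on its dark stop block (34 mm square, 30 mm tall), 70 mm from the pivot, facing the arm. 0 = out; home from 0.0055 m. The block's place differs per box, untold: the arm meets it at a lever angle of 1.0 to 1.6 rad, presses it in for 0.09 rad (1 to 2 N), then meets a rubber buffer (5 N per mm) and is home; stays when let go. Over 25 N on the stop is too much
- selector_axis (a point): point on the selector lever's vertical pivot axis, 55 mm above the deck, level with the middle of its grip
- selector_grip (a point): middle of the selector's grip: an upright flat black paddle, 10 mm thick across the arm, 30 mm long along the arm, 50 mm tall; the point is 25 mm below its top, 80 mm out from the pivot axis. Its x axis points outwards along the arm. The arm is a steel bar 18 mm wide, its top 28 mm above the deck; the grip reaches from 28 to 78 mm above the deck.
- selector_lever (a joint): selector lever angle, rad; starts between 0 and 0.05 and grows clockwise seen from above, towards its stop block. While locked it can turn only to about 0.1. Stiff: about 4 N at the grip turns it, and it stays where it is left
- selector_plunger (a joint): selector's sprung steel plunger, 10 mm round, on its dark stop block (34 mm square, 30 mm tall), 70 mm from the pivot, facing the arm. 0 = out; home from 0.0055 m. The block's place differs per box, untold: the arm meets it at a lever angle of 0.95 to 1.5 rad, presses it in for 0.09 rad (1 to 2 N), then meets a rubber buffer (5 N per mm) and is home; stays when let go. Over 25 N on the stop is too much
- lock_pin (a joint): upright steel pin, 8 mm round, standing 21 mm above the deck just ahead of the selector's arm, 55 mm from its pivot. 0 = up, locking the selector; it is drawn down just as far as the isolator's plunger is pushed in and frees the selector from about 0.005 m on. More than 25 N of the arm against it damages it
- adapter_mid (a point): bystander, not to be moved: small brass and steel coaxial adapter, 22 mm wide, 24 mm tall, on the box's deck between the levers; point at its centre
- attenuator_mid (a point): bystander, not to be moved: small aluminium block, 50 x 28 x 22 mm, on the deck near its far edge; point at its centre
- tape_roll_mid (a point): bystander, not to be moved: paper tape roll lying flat, 90 mm wide, 30 mm tall; point at its centre
- handset_mid (a point): bystander, not to be moved: black hand meter, 75 x 150 x 30 mm; point at its centre
- parts_tray_mid (a point): bystander, not to be moved: clear divided tray, 130 x 100 x 40 mm; point at its centre
- jar_mid (a point): bystander, not to be moved: amber jar, 54 mm wide, 60 mm tall; point at its centre
- component_box_mid (a point): bystander, not to be moved: cardboard box, 90 x 60 x 45 mm; point at its centre

How it is judged:
By the outcome, as a careful person would: the job done as asked, in the order asked, and still so for the second after the job is handed in, with the robot touching nothing.
It also fails if it takes over 72 s, if anything falls off the work surface, if the arm or the gripper's body presses on something with over 40 N, if the wrist force passes 120 N, or if a joint passes its speed limit or range.

## Working session

There is one attempt and no reset: what is moved stays moved. The work goes in short steps, Python scripts to look and compute and a shell command to move; the robot and the scene stay as the last step left them, time stands still between calls to the robot, and variables do not carry over. Pictures are saved under pics/ and viewed, about 8 in all and at most 12, crops included, and the job is handed in when it is done.

```bash
mkdir -p pics; ls; python3 - <<'E'
from station import ctrl, imaging
import cv2
print(ctrl.get_obs())
for n in("scene","side"):
    im=imaging.camera(n); cv2.imwrite(f"pics/{n}0.png",im[:,:,::-1]); m=imaging.camera_model(n); print(n,m)
E
```

```text
pics
{'time_s': 0.0, 'qpos': array([-1.38059365e+00,  3.00500065e-01,  1.52158382e+00, -4.63364855e-06,
        1.32071047e+00, -6.65708724e-02]), 'joint_vel': array([-0.0002622 ,  0.00023853,  0.00125653,  0.00031197, -0.00061401,
       -0.00012806]), 'tau': array([-1.39397522e-03, -5.31803656e+01, -3.52737594e+01,  7.07567786e-02,
        2.43562093e-02, -1.02509939e-04]), 'ee_pos': array([ 0.13964382, -0.53172385,  0.22386927]), 'eef_rot': array([-3.14151719e+00,  1.19934361e-03, -1.31402158e+00]), 'force': array([-0.16931469,  0.34058365,  0.20971325]), 'moment': array([ 0.01273306, -0.03025476, -0.02294768]), 'grip_width': 0.09393058859941313}
scene {'camera_matrix': array([[414.32192615,   0.        , 254.46905042],
       [  0.        , 414.32192615, 199.55506925],
       [  0.        ,   0.        ,   1.        ]]), 'k1': 0.019570233528736145, 'position': array([1.33932938, 0.80444838, 0.83814067]), 'attitude': array([ 9.85789326e-01, -2.21444158e-03,  2.35044362e+00])}
side {'camera_matrix': array([[487.12908444,   0.        , 249.52864036],
       [  0.        , 487.12908444, 189.6063796 ],
       [  0.        ,   0.        ,   1.        ]]), 'k1': -0.11776986881585917, 'position': array([ 0.18217754, -1.03246338,  1.06913732]), 'attitude': array([ 0.86241785, -0.00537634, -0.31621884])}
```

View pics/scene0.png

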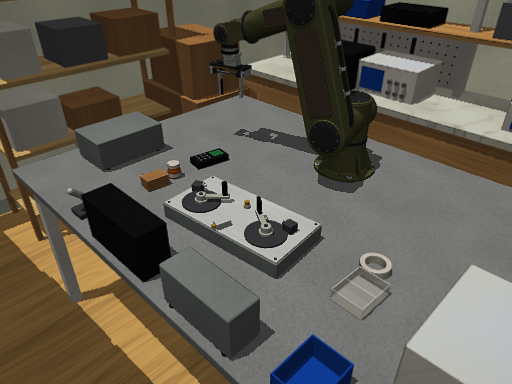

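View pics/side0.png

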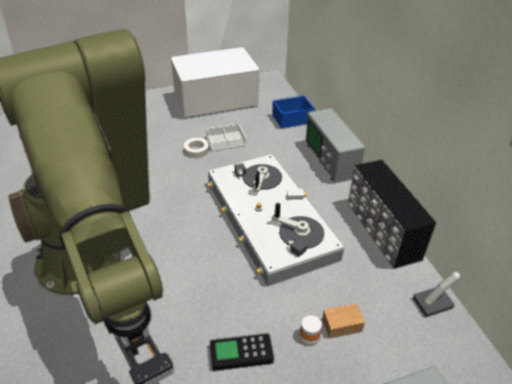

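The box stands centrally at about (245,222) in the scene view and (275,215) in the side view. I'll enlarge both box areas for pixel picking.

```bash
cat > h.py <<'E'
import numpy as np, cv2
from scipy.spatial.transform import Rotation as R
from station import ctrl, imaging
def att(m):
    a=np.array(m["attitude"]); return R.from_euler("xyz",a)
def ray(m,u,v):
    K=m["camera_matrix"]; d=np.array([(u-K[0,2])/K[0,0],(v-K[1,2])/K[1,1]]); s=d.copy()
    for _ in range(20): s=d/(1+m["k1"]*(s@s))
    return att(m).apply([s[0],-s[1],-1.])
def onz(m,u,v,z):
    r=ray(m,u,v); p=m["position"]; return p+r*(z-p[2])/r[2]
def pix(m,P):
    c=att(m).inv().apply(np.array(P)-m["position"]); s=np.array([c[0],-c[1]])/-c[2]; s=s*(1+m["k1"]*(s@s))
    K=m["camera_matrix"]; return s*[K[0,0],K[1,1]]+K[:2,2]
E
python3 - <<'E'
import cv2,numpy as np
a=cv2.imread("pics/scene0.png")[170:280,155:330]; b=cv2.imread("pics/side0.png")[145:285,200:350]
a=cv2.resize(a,None,fx=4,fy=4,interpolation=cv2.INTER_CUBIC);b=cv2.resize(b,None,fx=4,fy=4,interpolation=cv2.INTER_CUBIC)
cv2.imwrite("pics/a.png",a);cv2.imwrite("pics/b.png",b)
E
```

```text
(no output)
```

View pics/a.png

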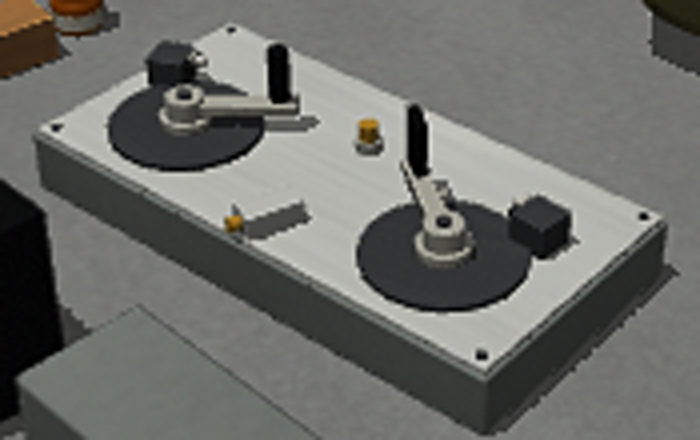

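View pics/b.png

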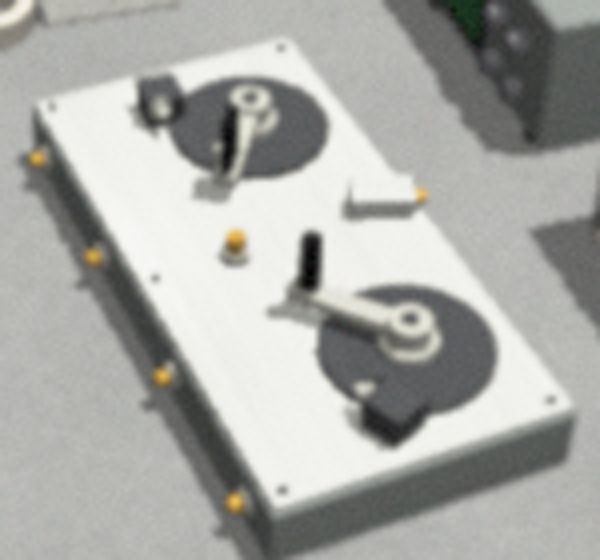

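```bash
python3 - <<'E'
from h import *
np.set_printoptions(precision=4,suppress=True)
S=imaging.camera_model("scene");D=imaging.camera_model("side")
s=lambda u,v:(155+u/4-.4,170+v/4-.4)
d=lambda u,v:(200+u/4-.4,145+v/4-.4)
def tri(p,q):
    A=[];b=[]
    for m,x in((S,p),(D,q)):
        r=ray(m,*x);r/=np.linalg.norm(r);P=np.eye(3)-np.outer(r,r);A.append(P);b.append(P@m["position"])
    return np.linalg.lstsq(np.vstack(A),np.hstack(b),rcond=None)[0]
for n,p,q in [("A hub",(183,92),(410,320)),("B hub",(443,222),(250,97)),("A top",(277,47),(311,236)),("B top",(415,107),(230,110)),("adapter",(369,125),(236,240))]:
    print(n,tri(s(*p),d(*q)))
for n,p in [("corners",(232,30)),("",(57,128)),("",(482,355)),("",(643,216))]: print("S",onz(S,*s(*p),.06))
for n,p in [("corners",(52,106)),("",(281,47)),("",(551,400)),("",(281,490))]: print("D",onz(D,*d(*p),.06))
print("Atop",onz(S,*s(277,47),.138),onz(D,*d(311,236),.138));print("Btop",onz(S,*s(415,107),.138),onz(D,*d(230,110),.138))
print("blockA",onz(S,*s(171,50),.09),onz(D,*d(397,402),.09));print("blockB",onz(S,*s(542,212),.09),onz(D,*d(158,88),.09))
print("att",onz(D,*d(383,187),.082))
E
```

```text
A hub [ 0.6362 -0.1426  0.0933]
B hub [0.6128 0.1346 0.0929]
A top [ 0.5811 -0.0839  0.1386]
B top [0.5707 0.0639 0.1432]
adapter [ 0.5495 -0.0109  0.0808]
S [ 0.5049 -0.2359  0.06  ]
S [ 0.7151 -0.216   0.06  ]
S [0.6739 0.2303 0.06  ]
S [0.4652 0.2104 0.06  ]
D [0.4659 0.213  0.06  ]
D [0.6757 0.2322 0.06  ]
D [ 0.716  -0.2178  0.06  ]
D [ 0.506  -0.2362  0.06  ]
Atop [ 0.5804 -0.0846  0.138 ] [ 0.5813 -0.0833  0.138 ]
Btop [0.5652 0.0583 0.138 ] [0.5727 0.0703 0.138 ]
blockA [ 0.597  -0.2072  0.09  ] [ 0.5985 -0.2108  0.09  ]
blockB [0.5486 0.1762 0.09  ] [0.5461 0.1725 0.09  ]
att [0.6786 0.0097 0.082 ]
```

Lever A, right at (0.636,-0.143), swings anticlockwise to its block, so it is the isolator. Lever B is the selector. I'll go above the isolator grip.

```bash
cat >> h.py <<'E'
def to(x,y,z,yaw):
    o=ctrl.get_obs(); w=o["eef_rot"][2]; d=np.array([x,y,z])-o["ee_pos"]
    print("t %.1f pos"%o["time_s"],o["ee_pos"].round(4),"yaw %.3f q6 %.2f"%(w,o["qpos"][5]),"F",o["force"].round(1))
    r=R.from_euler("xyz",o["eef_rot"]).inv().apply(d); print("to go",r.round(4),"turn",round(float((w-yaw+np.pi)%(2*np.pi)-np.pi),3))
E
python3 -m handwheel '[[[-0.024,-0.04,0,0],[-0.024,-0.04,0,0],[-0.024,-0.04,0,0],[-0.024,-0.04,0,0],[-0.024,-0.04,0,0],[-0.024,-0.04,0,0],[-0.024,-0.04,0,0],[-0.024,-0.04,0,0],[-0.024,-0.04,0,0],[-0.024,-0.04,0,0]]]' 0.06
python3 -c "
from h import *
to(.581,-.084,.224,-2.38)"
```

```text
time_s: 1.1
ee_pos: [0.4733, -0.1875, 0.2219]
eef_rot: [3.14, 0.005, -1.323]
force: [0.5, -0.9, 0.3]
grip_width: 0.0597
t 1.1 pos [ 0.4733 -0.1875  0.2219] yaw -1.323 q6 0.87 F [ 0.5 -0.9  0.3]
to go [-0.0739 -0.1298 -0.0019] turn 1.057
```

```bash
python3 -m handwheel '[[[-0.019,-0.033,0,0],[-0.019,-0.033,0,0],[-0.019,-0.033,0,0],[-0.015,-0.03,0,0],[0,0,0,0.14],[0,0,0,0.14],[0,0,0,0.14],[0,0,0,0.14],[0,0,0,0.14],[0,0,0,0.14]]]' 
python3 -m handwheel '[[[0,0,0,0.14],[0,0,0,0.1],[0,0,0,0]]]' 
python3 - <<'E'
from h import *
to(.581,-.084,.224,-2.38)
m=imaging.camera_model("wrist"); im=imaging.camera("wrist")[:,:,::-1].copy()
for P in [(.581,-.084,.138),(.636,-.143,.093),(.613,.135,.093),(.571,.064,.138)]:
    p=pix(m,P); print(p.round(0))
cv2.imwrite("pics/w1.png",cv2.resize(im,(768,576)))
print(m)
E
```

```text
time_s: 2.1
ee_pos: [0.5864, -0.074, 0.217]
eef_rot: [3.129, -0.001, -2.184]
force: [0.0, 0.0, 0.2]
grip_width: 0.0597
time_s: 2.4
ee_pos: [0.586, -0.074, 0.2158]
eef_rot: [3.128, -0.005, -2.438]
force: [-1.4, -0.0, 0.7]
grip_width: 0.06
t 2.4 pos [ 0.586  -0.074   0.2158] yaw -2.438 q6 2.25 F [-1.4 -0.   0.7]
to go [ 0.0103 -0.0043 -0.0082] turn -0.058
[267. 194.]
[262. 104.]
[130. 297.]
[182. 304.]
{'camera_matrix': array([[268.37105808,   0.        , 258.4531861 ],
       [  0.        , 268.37105808, 188.38237593],
       [  0.        ,   0.        ,   1.        ]]), 'k1': -0.02822752022588965, 'position': array([ 0.6342603 , -0.13321679,  0.37401948]), 'attitude': array([-0.27349613, -0.00516374, -2.43847088])}
```

View pics/w1.png

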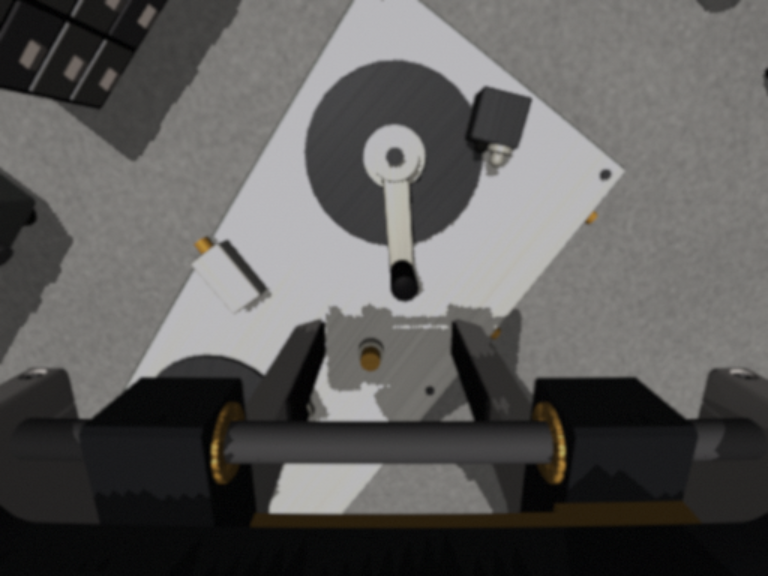

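The wrist view shows the post top at (269,191) and hub (263,103), both within 3 px of prediction. The plunger tip is near (332,101).

```bash
python3 - <<'E'
from h import *
m=imaging.camera_model("wrist")
h=onz(m,263.3,103.5,.093);g=onz(m,269.3,190.5,.138);p=onz(m,332,103,.08)
ang=lambda a:np.arctan2(*(a-h)[1::-1])%(2*np.pi)
print(h,g,p,ang(g),ang(p),np.hypot(*(g-h)[:2]),np.hypot(*(p-h)[:2]))
print("contact swing ~",ang(p)-ang(g)-9/70)
to(g[0],g[1],.121,ang(g)-1.5*np.pi-.0)
E
```

```text
[ 0.6357964  -0.14432436  0.093     ] [ 0.58167179 -0.0883768   0.138     ] [ 0.58139188 -0.1922552   0.08      ] 2.3396345475341156 3.8638155632423827 0.0778434520492989 0.07250667039105863
contact swing ~ 1.3956095871368386
t 2.5 pos [ 0.586  -0.0739  0.2158] yaw -2.435 q6 2.24 F [ 0.3 -0.7  1.5]
to go [ 0.0121 -0.0095  0.0947] turn -0.062
```

```bash
python3 -m handwheel '[[[0.012,-0.008,0,-0.06],[0.002,0,0.01,0],[0,0,0.02,0],[0,0,0.02,0],[0,0,0.02,0],[0,0,0.015,0],[0,0,0.006,0],[0,0,0,0]]]' 0.06
python3 -c "
from h import *
to(.5812,-.086,.121,-2.375)"
```

```text
time_s: 3.25
ee_pos: [0.578, -0.0869, 0.1172]
eef_rot: [3.125, -0.005, -2.363]
force: [0.5, 0.4, 0.5]
grip_width: 0.0601
t 3.2 pos [ 0.578  -0.0869  0.1172] yaw -2.363 q6 2.15 F [0.5 0.4 0.5]
to go [-0.0029 -0.0016 -0.0039] turn 0.012
```

```bash
python3 -m handwheel '[[[-0.003,-0.0015,-0.004,0],[0,0,0,0],[0,0,0,0],[0,0,0,0],[0,0,0,0]]]' 0.026 10
python3 -c "
from h import *
to(.5812,-.086,.121,-2.375)"
```

```text
time_s: 3.75
ee_pos: [0.5827, -0.0856, 0.124]
eef_rot: [3.128, -0.003, -2.362]
force: [-0.1, -0.3, 1.1]
grip_width: 0.0266
t 3.8 pos [ 0.5827 -0.0856  0.124 ] yaw -2.362 q6 2.15 F [-0.1 -0.3  1.1]
to go [0.0013 0.0008 0.003 ] turn 0.013
```

```bash
cat > iso.py <<'E'
from h import *
import sys
h=np.array(eval(sys.argv[1])); s=int(sys.argv[2]); lead=float(sys.argv[3])  # s=+1 ccw
o=ctrl.get_obs(); p=o["ee_pos"]; d=p[:2]-h; w=o["eef_rot"][2]
phi=np.arctan2(d[1],d[0])%(2*np.pi); t=np.array([-np.sin(phi),np.cos(phi)])*s
rad=np.array([np.cos(phi),np.sin(phi)])
print("t %.2f TCP phi %.3f r %.4f z %.4f yaw-tang err %.3f  Ft %.1f Fr %.1f Fz %.1f q6 %.2f grip %.4f"%(o["time_s"],phi,np.hypot(*d),p[2],(w-(phi+np.pi/2)+np.pi)%(2*np.pi)-np.pi,o["force"][:2]@t,o["force"][:2]@rad,o["force"][2],o["qpos"][5],o["grip_width"]))
E
python3 iso.py ".636,-.1435" 1 0
python3 -m handwheel '[[[0.006,0,0,0],[0.008,-0.0004,0.0005,-0.1],[0.008,-0.0004,0.0005,-0.1],[0.008,-0.0004,0.0005,-0.1],[0.008,-0.0004,0.0005,-0.1]]]'
python3 iso.py ".636,-.1435" 1 0
```

```text
t 3.75 TCP phi 2.315 r 0.0787 z 0.1240 yaw-tang err 0.035  Ft 0.3 Fr -0.2 Fz 1.1 q6 2.15 grip 0.0266
time_s: 4.25
ee_pos: [0.5624, -0.1164, 0.124]
eef_rot: [3.137, 0.007, -1.948]
force: [4.5, 2.7, 0.6]
grip_width: 0.0258
t 4.25 TCP phi 2.789 r 0.0785 z 0.1240 yaw-tang err -0.025  Ft -4.1 Fr -3.2 Fz 0.6 q6 1.67 grip 0.0258
```

```bash
python3 -m handwheel '[[[0.008,-0.0002,0.0005,-0.1],[0.008,-0.0002,0.0005,-0.1],[0.008,-0.0002,0.0005,-0.1],[0.008,-0.0002,0.0005,-0.1],[0.008,-0.0002,0.0005,-0.1],[0,0,0,0]]]'
python3 iso.py ".636,-.1435" 1 0
```

```text
time_s: 4.85
ee_pos: [0.5577, -0.1563, 0.1236]
eef_rot: [-3.132, 0.011, -1.425]
force: [-0.1, -0.2, -0.7]
grip_width: 0.0257
t 4.85 TCP phi 3.304 r 0.0793 z 0.1236 yaw-tang err -0.017  Ft 0.2 Fr 0.1 Fz -0.7 q6 1.08 grip 0.0257
```

```bash
python3 -m handwheel '[[[0.005,-0.0002,0,-0.06],[0.005,-0.0002,0,-0.06],[0.004,-0.0002,0,-0.05],[0,0,0,0]]]'
python3 iso.py ".636,-.1435" 1 0
```

```text
time_s: 5.25
ee_pos: [0.5605, -0.1686, 0.1235]
eef_rot: [-3.13, 0.011, -1.26]
force: [-0.4, 0.4, 0.2]
grip_width: 0.0257
t 5.25 TCP phi 3.463 r 0.0795 z 0.1235 yaw-tang err -0.011  Ft -0.5 Fr 0.3 Fz 0.2 q6 0.89 grip 0.0257
```

```bash
python3 -m handwheel '[[[0.004,-0.0001,0,-0.05],[0.004,-0.0001,0,-0.05],[0.004,-0.0001,0,-0.05]]]'
python3 iso.py ".636,-.1435" 1 0
python3 -m handwheel '[[[0.003,-0.0001,0,-0.03],[0.003,-0.0001,0,-0.03]]]'
python3 iso.py ".636,-.1435" 1 0
```

```text
time_s: 5.55
ee_pos: [0.5644, -0.178, 0.1234]
eef_rot: [-3.128, 0.012, -1.116]
force: [0.6, 4.8, -0.1]
grip_width: 0.0262
t 5.55 TCP phi 3.590 r 0.0794 z 0.1234 yaw-tang err 0.006  Ft -4.1 Fr -2.6 Fz -0.1 q6 0.73 grip 0.0262
time_s: 5.75
ee_pos: [0.5667, -0.1823, 0.1233]
eef_rot: [-3.128, 0.013, -1.06]
force: [-2.4, 4.4, 2.7]
grip_width: 0.0262
t 5.75 TCP phi 3.652 r 0.0794 z 0.1233 yaw-tang err 0.001  Ft -5.0 Fr -0.1 Fz 2.7 q6 0.67 grip 0.0262
```

```bash
python3 -m handwheel '[[[0.002,-0.0001,0,-0.025],[0.002,-0.0001,0,-0.025]]]'
python3 iso.py ".636,-.1435" 1 0
python3 -m handwheel '[[[0.002,-0.0001,0,-0.025],[0.002,-0.0001,0,-0.025]]]'
python3 iso.py ".636,-.1435" 1 0
```

```text
time_s: 5.95
ee_pos: [0.5684, -0.1849, 0.1233]
eef_rot: [-3.128, 0.013, -1.012]
force: [-2.5, 5.0, 2.7]
grip_width: 0.0257
t 5.95 TCP phi 3.692 r 0.0793 z 0.1233 yaw-tang err 0.009  Ft -5.5 Fr -0.5 Fz 2.7 q6 0.62 grip 0.0257
time_s: 6.15
ee_pos: [0.5704, -0.1878, 0.1233]
eef_rot: [-3.128, 0.014, -0.961]
force: [-3.2, 4.7, 2.7]
grip_width: 0.026
t 6.15 TCP phi 3.735 r 0.0792 z 0.1233 yaw-tang err 0.017  Ft -5.7 Fr 0.0 Fz 2.7 q6 0.57 grip 0.0260
```

```bash
for i in 1 ; do python3 -m handwheel '[[[0.0015,-0.0001,0,-0.02]]]' >/dev/null; python3 iso.py ".636,-.1435" 1 0; done
python3 -m handwheel '[[[0.0015,-0.0001,0,-0.02]]]' >/dev/null; python3 iso.py ".636,-.1435" 1 0
python3 - <<'E'
from h import *
im=imaging.camera("wrist")[:,:,::-1]
cv2.imwrite("pics/w2.png",cv2.resize(im[40:260,150:420],None,fx=2.7,fy=2.7,interpolation=cv2.INTER_CUBIC))
E
```

```text
t 6.25 TCP phi 3.751 r 0.0791 z 0.1233 yaw-tang err 0.021  Ft -5.7 Fr 1.0 Fz 2.5 q6 0.54 grip 0.0261
t 6.35 TCP phi 3.766 r 0.0791 z 0.1233 yaw-tang err 0.026  Ft -5.6 Fr -0.1 Fz 3.7 q6 0.52 grip 0.0260
```

View pics/w2.png

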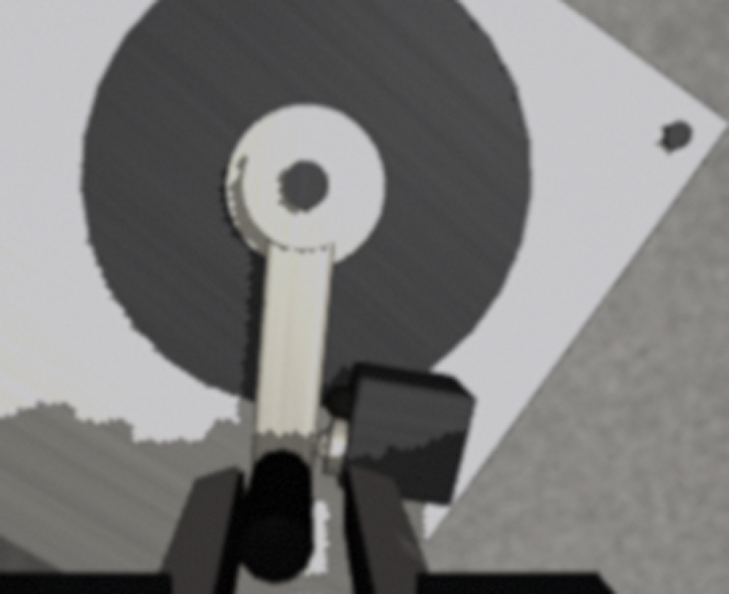

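The arm's right edge (320,430 in the crop) is on the plunger, with a gap still left to the buffer at about (337,395). I'll continue in small steps.

```bash

python3 -m handwheel '[[[0.0012,-0.0001,0,-0.013]]]' >/dev/null; python3 iso.py ".636,-.1435" 1 0
python3 -m handwheel '[[[0.0012,-0.0001,0,-0.013]]]' >/dev/null; python3 iso.py ".636,-.1435" 1 0
```

```text
t 6.50 TCP phi 3.780 r 0.0790 z 0.1233 yaw-tang err 0.027  Ft -5.5 Fr 1.3 Fz 3.3 q6 0.51 grip 0.0257
t 6.60 TCP phi 3.791 r 0.0790 z 0.1233 yaw-tang err 0.029  Ft -5.5 Fr 1.4 Fz 3.8 q6 0.49 grip 0.0260
```

```bash

python3 -m handwheel '[[[0.0012,-0.0001,0,-0.013]]]' >/dev/null; python3 iso.py ".636,-.1435" 1 0
python3 -m handwheel '[[[0.0012,-0.0001,0,-0.013]]]' >/dev/null; python3 iso.py ".636,-.1435" 1 0
```

```text
t 6.70 TCP phi 3.801 r 0.0790 z 0.1232 yaw-tang err 0.031  Ft -6.7 Fr 0.6 Fz 3.5 q6 0.48 grip 0.0261
t 6.80 TCP phi 3.810 r 0.0789 z 0.1232 yaw-tang err 0.036  Ft -8.6 Fr 0.1 Fz 3.9 q6 0.47 grip 0.0260
```

```bash

python3 -m handwheel '[[[-0.002,0,0,0],[-0.002,0,0,0],[0,0,0,0]]]' 0.045
python3 -m handwheel '[[[0,0,0,0],[0,0,-0.01,0],[0,0,-0.02,0],[0,0,-0.03,0],[0,0,-0.03,0],[-0.01,0,-0.02,0],[0,0,0,0]]]' 0.06
python3 - <<'E'
from h import *
m=imaging.camera_model("wrist")
to(.57,.065,.22,-.56)
im=imaging.camera("wrist")[:,:,::-1].copy()
cv2.imwrite("pics/w3.png",cv2.resize(im,(768,576)))
print(m["position"],m["attitude"])
E
```

```text
time_s: 7.1
ee_pos: [0.5713, -0.1899, 0.1231]
eef_rot: [-3.129, 0.016, -0.868]
force: [-0.0, -0.4, -0.1]
grip_width: 0.044
time_s: 7.8
ee_pos: [0.5647, -0.185, 0.2405]
eef_rot: [-3.129, 0.014, -0.87]
force: [0.0, -0.6, 0.2]
grip_width: 0.06
t 7.8 pos [ 0.5647 -0.185   0.2405] yaw -0.870 q6 0.48 F [ 0.  -0.6  0.2]
to go [-0.1874 -0.1649  0.0253] turn -0.31
[ 0.61968927 -0.1412705   0.4006141 ] [-0.24757183  0.01438459 -0.87056835]
```

View pics/w3.png

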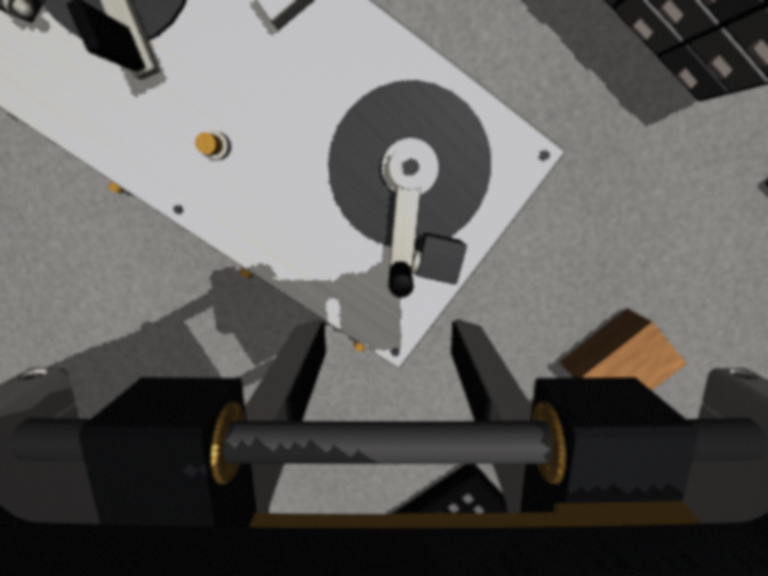

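The lever is left against its block, with the bar edge next to the block at (415,255). Now I'll go over the selector (paddle at about (105,40)).

```bash

python3 -m handwheel '[[[-0.031,-0.027,0,0],[-0.031,-0.027,0,0],[-0.031,-0.027,0,0],[-0.031,-0.027,0,0],[-0.031,-0.027,0,0],[-0.025,-0.022,0.01,0],[0,0,0.01,-0.1],[0,0,0,-0.1],[0,0,0,-0.1],[0,0,0,0]]]' 0.06
python3 - <<'E'
from h import *
m=imaging.camera_model("wrist")
to(.57,.065,.22,-.56)
im=imaging.camera("wrist")[:,:,::-1].copy()
for P in [(.613,.135,.093),(.57,.064,.138)]: print(pix(m,P)*1.5)
cv2.imwrite("pics/w4.png",cv2.resize(im,(768,576)))
E
```

```text
time_s: 8.85
ee_pos: [0.5668, 0.0618, 0.21]
eef_rot: [-3.134, 0.025, -0.563]
force: [0.9, -0.3, -0.0]
grip_width: 0.0601
t 8.8 pos [0.5668 0.0618 0.21  ] yaw -0.563 q6 0.59 F [ 0.9 -0.3 -0. ]
to go [ 0.0007 -0.0045 -0.01  ] turn -0.003
[393.56969315 154.92970035]
[394.83704316 295.31345609]
```

View pics/w4.png

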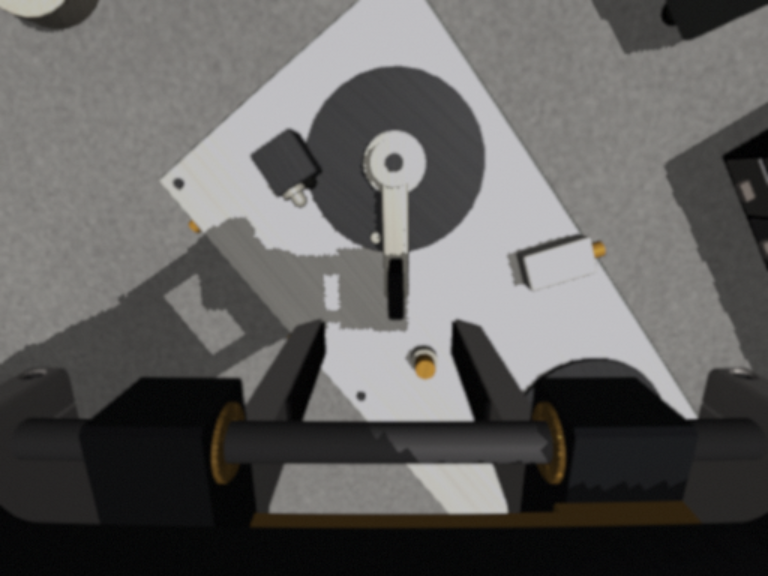

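Hub at (395,162), paddle top centre at (396,289), plunger tip about (300,200), lock pin at (377,238).

```bash
python3 - <<'E'
from h import *
m=imaging.camera_model("wrist")
h=onz(m,395/1.5,161/1.5,.093);g=onz(m,396/1.5,288.5/1.5,.138);p=onz(m,299/1.5,197/1.5,.08)
ang=lambda a:np.arctan2(*(a-h)[1::-1])%(2*np.pi)
print(h,g,p,ang(g),ang(p),np.hypot(*(g-h)[:2]),np.hypot(*(p-h)[:2]))
print("contact swing ~",ang(g)-ang(p)-9/70)
to(g[0],g[1],.122,ang(g)-1.5*np.pi)
E
```

```text
[0.61197769 0.13098797 0.093     ] [0.57283168 0.06711291 0.138     ] [0.54162828 0.14743688 0.08      ] 4.162572446995884 2.9119017897432076 0.07491617411763016 0.07224684725817933
contact swing ~ 1.1220992286812477
t 8.9 pos [0.5668 0.0617 0.21  ] yaw -0.566 q6 0.60 F [ 0.6 -1.1 -0.5]
to go [ 0.0043 -0.0071  0.088 ] turn -0.016
```

```bash
python3 -m handwheel '[[[0.0045,-0.005,0,-0.015],[0,0,0.015,0],[0,0,0.02,0],[0,0,0.02,0],[0,0,0.018,0],[0,0,0.01,0],[0,0,0,0]]]' 0.06
python3 -c "
from h import *
to(.572,.0655,.122,-.55)"
```

```text
time_s: 9.6
ee_pos: [0.5748, 0.0644, 0.1228]
eef_rot: [-3.134, 0.025, -0.565]
force: [0.0, -0.2, -0.9]
grip_width: 0.06
t 9.6 pos [0.5748 0.0644 0.1228] yaw -0.565 q6 0.60 F [ 0.  -0.2 -0.9]
to go [-0.0029  0.0006  0.0009] turn -0.015
```

```bash
python3 -m handwheel '[[[-0.003,0.0005,0,-0.015],[0,0,0,0],[0,0,0,0],[0,0,0,0],[0,0,0,0]]]' 0.019 10
python3 iso.py ".6125,.133" -1 0
python3 -m handwheel '[[[-0.004,0,0,0],[-0.004,-0.0002,0,0.05],[-0.004,-0.0002,0,0.05]]]'
python3 iso.py ".6125,.133" -1 0
```

```text
time_s: 10.1
ee_pos: [0.5733, 0.0657, 0.126]
eef_rot: [-3.131, 0.021, -0.55]
force: [-0.7, 0.8, 0.4]
grip_width: 0.0237
t 10.10 TCP phi 4.185 r 0.0779 z 0.1260 yaw-tang err -0.022  Ft 1.0 Fr -0.3 Fz 0.4 q6 0.58 grip 0.0237
time_s: 10.4
ee_pos: [0.5638, 0.0722, 0.1266]
eef_rot: [-3.132, 0.019, -0.652]
force: [5.1, -1.6, -3.3]
grip_width: 0.019
t 10.40 TCP phi 4.037 r 0.0779 z 0.1266 yaw-tang err 0.023  Ft -5.0 Fr -2.0 Fz -3.3 q6 0.70 grip 0.0190
```

```bash
python3 -m handwheel '[[[-0.004,-0.0001,0.001,0.045]]]' >/dev/null; python3 iso.py ".6125,.133" -1 0
python3 -m handwheel '[[[-0.003,-0.0001,0.001,0.03]]]' >/dev/null; python3 iso.py ".6125,.133" -1 0
python3 -m handwheel '[[[-0.003,-0.0001,0.001,0.03]]]' >/dev/null; python3 iso.py ".6125,.133" -1 0
```

```text
t 10.50 TCP phi 3.990 r 0.0779 z 0.1262 yaw-tang err 0.023  Ft -4.2 Fr -0.3 Fz 3.3 q6 0.75 grip 0.0188
t 10.60 TCP phi 3.956 r 0.0778 z 0.1259 yaw-tang err 0.025  Ft -4.6 Fr -0.6 Fz 3.1 q6 0.79 grip 0.0192
t 10.70 TCP phi 3.923 r 0.0776 z 0.1256 yaw-tang err 0.026  Ft -4.0 Fr 0.9 Fz 3.3 q6 0.82 grip 0.0192
```

```bash
python3 -m handwheel '[[[-0.003,-0.0001,0.001,0.03],[-0.003,-0.0001,0.001,0.03]]]' >/dev/null; python3 iso.py ".6125,.133" -1 0
```

```text
t 10.90 TCP phi 3.858 r 0.0774 z 0.1251 yaw-tang err 0.029  Ft -4.3 Fr 1.2 Fz 2.8 q6 0.89 grip 0.0187
```

```bash
python3 -m handwheel '[[[-0.008,0.0001,0.0005,0.1],[-0.008,0.0001,0.0005,0.1],[-0.008,0.0001,0,0.1],[-0.006,0.0001,0,0.08]]]' >/dev/null; python3 iso.py ".6125,.133" -1 0
```

```text
t 11.30 TCP phi 3.492 r 0.0787 z 0.1258 yaw-tang err -0.001  Ft -4.3 Fr -2.8 Fz -2.0 q6 1.34 grip 0.0191
```

```bash
python3 -m handwheel '[[[-0.006,0.0001,0,0.08],[-0.005,0.0001,0,0.065],[-0.004,0.0001,0,0.05]]]' >/dev/null; python3 iso.py ".6125,.133" -1 0
```

```text
t 11.60 TCP phi 3.308 r 0.0793 z 0.1263 yaw-tang err -0.021  Ft -4.3 Fr -2.0 Fz -2.8 q6 1.57 grip 0.0190
```

```bash
python3 -m handwheel '[[[-0.004,0,0,0.045],[-0.004,0,0,0.045]]]' >/dev/null; python3 iso.py ".6125,.133" -1 0
python3 -m handwheel '[[[-0.003,0,0,0.035],[-0.003,0,0,0.035]]]' >/dev/null; python3 iso.py ".6125,.133" -1 0
```

```text
t 11.80 TCP phi 3.213 r 0.0795 z 0.1264 yaw-tang err -0.020  Ft -4.0 Fr -2.0 Fz -2.3 q6 1.68 grip 0.0189
t 12.00 TCP phi 3.142 r 0.0795 z 0.1264 yaw-tang err -0.023  Ft -3.3 Fr -2.5 Fz -1.8 q6 1.77 grip 0.0190
```

```bash
python3 -m handwheel '[[[-0.002,0,0,0.025],[-0.002,0,0,0.025]]]' >/dev/null; python3 iso.py ".6125,.133" -1 0
python3 -m handwheel '[[[-0.002,0,0,0.025]]]' >/dev/null; python3 iso.py ".6125,.133" -1 0
```

```text
t 12.20 TCP phi 3.098 r 0.0795 z 0.1265 yaw-tang err -0.031  Ft -3.9 Fr -0.8 Fz -0.7 q6 1.83 grip 0.0189
t 12.30 TCP phi 3.078 r 0.0795 z 0.1265 yaw-tang err -0.037  Ft -4.6 Fr -2.6 Fz -1.3 q6 1.86 grip 0.0190
```

```bash
python3 -m handwheel '[[[-0.0015,0,0,0.02]]]' >/dev/null; python3 iso.py ".6125,.133" -1 0
python3 -m handwheel '[[[-0.0015,0,0,0.02]]]' >/dev/null; python3 iso.py ".6125,.133" -1 0
```

```text
t 12.40 TCP phi 3.064 r 0.0794 z 0.1264 yaw-tang err -0.044  Ft -4.4 Fr -2.5 Fz -0.7 q6 1.88 grip 0.0192
t 12.50 TCP phi 3.050 r 0.0793 z 0.1264 yaw-tang err -0.052  Ft -4.2 Fr -2.7 Fz -1.6 q6 1.90 grip 0.0190
```

```bash
python3 -m handwheel '[[[-0.002,0,0,0.015],[-0.002,0,0,0.015]]]' >/dev/null; python3 iso.py ".6125,.133" -1 0
python3 -m handwheel '[[[-0.002,0,0,0.015],[-0.0015,0,0,0.015]]]' >/dev/null; python3 iso.py ".6125,.133" -1 0
```

```text
t 12.70 TCP phi 3.012 r 0.0793 z 0.1264 yaw-tang err -0.045  Ft -5.7 Fr -1.6 Fz -0.2 q6 1.94 grip 0.0192
t 12.90 TCP phi 2.981 r 0.0794 z 0.1264 yaw-tang err -0.045  Ft -4.6 Fr -1.1 Fz -0.3 q6 1.98 grip 0.0189
```

```bash
python3 -m handwheel '[[[-0.0015,0,0,0.015],[-0.0015,0,0,0.015]]]' >/dev/null; python3 iso.py ".6125,.133" -1 0
python3 -m handwheel '[[[-0.0015,0,0,0.015]]]' >/dev/null; python3 iso.py ".6125,.133" -1 0
```

```text
t 13.10 TCP phi 2.960 r 0.0793 z 0.1263 yaw-tang err -0.056  Ft -8.9 Fr -2.7 Fz 0.1 q6 2.02 grip 0.0192
t 13.20 TCP phi 2.954 r 0.0792 z 0.1263 yaw-tang err -0.066  Ft -9.0 Fr -2.0 Fz -0.2 q6 2.04 grip 0.0191
```

```bash
python3 -m handwheel '[[[-0.0015,0,0,0.0]]]' >/dev/null; python3 iso.py ".6125,.133" -1 0
python3 - <<'E'
from h import *
im=imaging.camera("wrist")[:,:,::-1]
cv2.imwrite("pics/w5.png",cv2.resize(im[40:260,120:390],None,fx=2.7,fy=2.7,interpolation=cv2.INTER_CUBIC))
E
python3 iso.py ".6125,.133" -1 0
```

```text
t 13.30 TCP phi 2.949 r 0.0792 z 0.1263 yaw-tang err -0.062  Ft -10.3 Fr 0.1 Fz 2.9 q6 2.04 grip 0.0194
t 13.35 TCP phi 2.949 r 0.0792 z 0.1263 yaw-tang err -0.061  Ft -9.7 Fr -0.4 Fz 1.3 q6 2.04 grip 0.0191
```

View pics/w5.png

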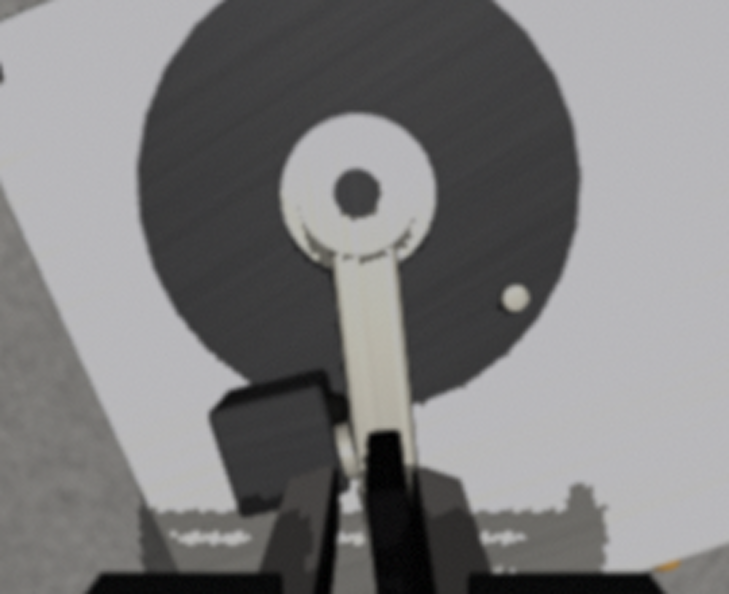

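The selector bar is up against the dark buffer at (340,410) in the crop. The force step of about 4–5 N above friction fits buffer stiffness. Releasing.

```bash

python3 -m handwheel '[[[0.002,0,0,0],[0.002,0,0,0],[0,0,0,0],[0,0,0,0]]]' 0.035
python3 -m handwheel '[[[0,0,0,0],[0,0,-0.01,0],[0,0,-0.02,0],[0,0,-0.03,0],[0,0,-0.03,0],[0,0,-0.02,0],[0,0,0,0]]]' 0.045
python3 - <<'E'
from h import *
im=imaging.camera("wrist")[:,:,::-1]
a=cv2.resize(im[60:220,160:360],(560,448),interpolation=cv2.INTER_CUBIC)
m=imaging.camera_model("side");s=imaging.camera("side")[:,:,::-1][145:285,200:350]
s=cv2.resize(s,(480,448),interpolation=cv2.INTER_CUBIC)
cv2.imwrite("pics/w6.png",cv2.resize(np.hstack([a,s]),None,fx=.76,fy=.76,interpolation=cv2.INTER_AREA))
E
python3 iso.py ".6125,.133" -1 0
```

```text
time_s: 13.75
ee_pos: [0.5332, 0.1444, 0.1265]
eef_rot: [-3.125, -0.003, -1.825]
force: [-0.2, 0.5, -0.0]
grip_width: 0.035
time_s: 14.45
ee_pos: [0.5311, 0.1458, 0.2439]
eef_rot: [-3.124, -0.003, -1.824]
force: [-0.6, 0.1, -0.7]
grip_width: 0.0451
t 14.55 TCP phi 2.989 r 0.0832 z 0.2407 yaw-tang err -0.102  Ft -0.4 Fr 0.4 Fz -0.0 q6 2.03 grip 0.0451
```

View pics/w6.png

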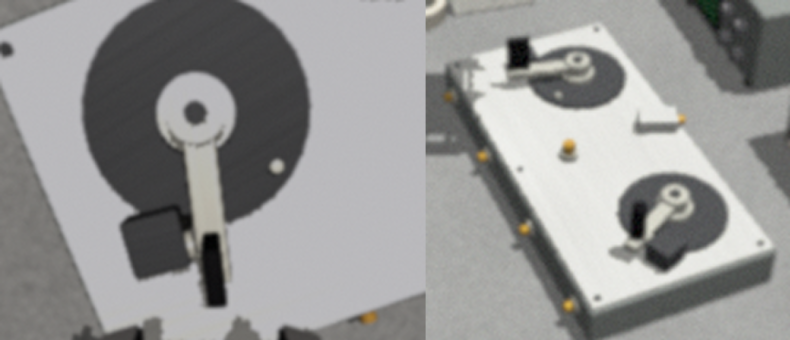

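```bash
python3 - <<'E'
from h import *
m=imaging.camera_model("wrist")
f=lambda u,v:(160+u/2.128,60+v/2.128)
def rep(n,m,h,g,b):
    h,g,b=onz(m,*h,.093)[:2],onz(m,*g,.138)[:2],onz(m,*b,.09)[:2]
    d=(g-h)/np.linalg.norm(g-h);e=b-h
    print(n,"block centre: across arm %.4f along %.4f, grip r %.4f"%(abs(d[0]*e[1]-d[1]*e[0]),d@e,np.linalg.norm(g-h)))
rep("sel",m,f(196,112),f(215,297),f(156,243))
m3=dict(m);m3["position"]=np.array([.61968927,-.1412705,.4006141]);m3["attitude"]=np.array([-.24757183,.01438459,-.87056835])
rep("iso",m3,(411/1.5,167/1.5),(401/1.5,287/1.5),(441/1.5,259/1.5))
E
```

```text
sel block centre: across arm 0.0300 along 0.0671, grip r 0.0874
iso block centre: across arm 0.0310 along 0.0667, grip r 0.0798
```

```bash
python3 -c "
from station import ctrl
print(ctrl.hand_in(), ctrl.get_obs()['time_s'])"
```

```text
the job is handed in; nothing more can be done
the job is handed in; nothing more can be done
```

I swung the isolator (right lever) to its stop first, then the selector (left lever) to its own, and let go of both. The job was handed in at about 15 s of robot time. It gave no verdict.

- **Isolator:** the pushing force rose from about 5.5 N to 8.6 N at the rubber buffer, and I stopped there. The selector then turned past 0.1 rad at its normal 4–5 N, so the lock pin had been drawn down.
- **Selector:** the force rose from about 4.6 N to 10.3 N at its buffer, and I stopped there. I could not feel the moment its plunger first touched, so the plunger being home rests on that force step and the pictures.
- **Last checks:** the pictures after release show both arms against their stops. The block centres measure 30 mm (selector) and 31 mm (isolator) across from the arms, so the selector looks in as far as the isolator.
- **Disagreement:** the stops came 0.05–0.1 rad sooner than the camera estimate. I went by the force.
- **Bystanders:** in the last picture the adapter and attenuator look where they were. I did not check the other bystanders again, but the gripper stayed well clear of them. The arm was left raised about 0.24 m above the table, touching nothing.

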